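# Weigh a reel of solder on the sprung hook scale

## Robot

A 6-joint arm with a two-finger parallel gripper is mounted at the origin on a cart in front of the work surface, level with it; the furniture and walls round the work are solid. World frame = base frame: x ahead of the robot, y to its left, z up, the work surface at z = 0. Lengths are in m, angles in rad, forces in N, time in s.
With the tool pointing down it reaches from about 0.3 to 0.75 m from the base axis. Payload 8.5 kg.
Tool frame: the origin (TCP) lies midway between the tips of the shut fingers; the grasp point (between the pads) lies 19 mm behind it; x points along the fingers, z is the direction in which the jaws open and shut, and the axes are right-handed (so a half turn about x gives the same grasp; the last joint's range is limited). The gripper opens to 88 mm and grips with 3 to 60 N. Pads are 18 mm wide; open, the fingers measure 123 mm over their backs; the gripper's body (75 mm by 187 mm) begins 45 mm behind the grasp point.
Start: joints at [1.092, 0.381, 1.297, -0, 1.464, -0.215], TCP at [0.143, 0.531, 0.239] pointing down, gripper open.
Joint ranges: [-3.11, 3.11], [-0.89, 2.33], [0.22, 2.48], [-1.42, 4.56], [0.17, 2.85], [-2.88, 2.88]. Speed limits (rad/s): [2.39, 2.39, 3.14, 3.14, 3.14, 3.14].

## Interface

Orientations are given as [roll, pitch, yaw] about the fixed x, y, z axes, in that order (R = Rz(yaw) Ry(pitch) Rx(roll)).
In Python, from workcell import r, imaging, job gives the robot as it stands.
- The arm moves only by the tool jog_arm, never from a script. Its argument "commands" is a list of rows, each a list of 7 numbers: the shift along the tool's x, y, z in mm, then the turn, a rotation vector about the tool's x, y, z in degrees, then the opening, from 0 (shut) to 1 (fully open). In form: [[x, y, z, wx, wy, wz, jaw], ...]. A call has 1 to 12 rows; each row is the pose to reach, as a shift and turn from the pose commanded when the call began, along the tool's axes at that moment; what a row does not reach only later rows make up. A row lasts 1/12 s, in which the tool goes at most 41.7 mm and 7.16 degrees, less where a joint would pass 70% of its speed; a pose out of reach is approached as far as the arm can. A call with a gripper value outside its range is refused whole. The fingers move at their own pace and stop on an object; the grip force is fixed at half the most. Time passes only in rows, so rows that repeat a pose let the fingers close. It gives the time, the measured TCP pose, the force and the opening at its end, in the units of the state.
- r.sense(): the state, without advancing time (a new reading comes with each control period).
- imaging.capture(name): name is "side" or "top"; returns the picture (480x640x3 uint8, red, green, blue); there is no depth.
- imaging.camera_info(name): a dict with "vertical_fov" (degrees; the focal length in pixels is half the picture's height over the tangent of half this angle, whatever the lens; pixels are square), "cx", "cy" (the principal point, pixels), "extrinsics" (4x4, takes a point from world to camera coordinates). Camera axes: x right, y up, looking along -z (the intrinsics and any distortion apply to the point x, -y, -z); pixel columns grow to the right and rows downward; lengths in m; the calibration is good to about 2 mm. A picture is of the moment at which its call begins. camera_info takes no time and is no camera call.
- job.sign_off(): hands the job in, once; it reports no verdict.
The state is a dict: "time": time; "q": joint angles; "qvel": joint speeds; "effort": joint torques, N m; "ee_pos": TCP position; "eef_rot": TCP orientation; "ft_force": force on the tool from outside, world axes, zero at the start; "wrist_torque": the same for the moment, N m; "grip_width": opening from 0.0 (shut) to 1.0 (fully open).
Only numpy, scipy, OpenCV 4.12 (cv2) and the standard library are available. Lean on these libraries where they do the work, as an engineer would, in place of code of your own. Each camera call takes 0.05 s, during which the arm holds its last target. There are 200 camera calls.

## Task

Weigh the part-used reel of solder: hang it by its stirrup on the scale's hook and leave it hanging free until it has come to rest, easing its weight on so that it neither bounces nor is pushed down, because the drag pointer keeps the deepest reading and must show the reel's true weight to within one of its 50 g marks. Then lift it off the hook and stand it upright in the steel tray. Do not pull the scale to the end of its travel, and leave the other things on the bench where they are.

Things in the scene. Friction and masses are not known exactly. Their poses are not given: they have to be found in the camera images.
- reel: The reel to weigh: a spool of solder wire (59 mm across, 44 mm long), axle level, fixed in a bare steel stirrup hanger 148 mm high that stands on two feet (footprint 50 x 77 mm). Origin: centre of its underside; z up, y along the axle. Between the spool's top (z = 64 mm) and the stirrup's top bar is an opening that one looks through along x. Weight unknown, 310 to 850 g.
- reel_bar (a point): Underside of the stirrup's round top bar (7 mm thick) at its middle, 110 mm over the reel's underside: here it rests on a hook. The bar falls to both sides like a shallow roof, so that it centres itself. The opening below is 46 mm high, 25 mm wide (along y) just under the bar and 50 mm wide over the spool. Axes as the reel's.
- reel_lug (a point): Centre of the flat steel lug on top of the stirrup, for the fingers: 12 mm thick along y, 22 mm wide along x, free from z = 119 to 148 mm over the reel's underside (this point at 134 mm). Below it the stirrup is wider. Axes as the reel's.
- scale: Sprung hook scale, fixed: base plate (top at z = 12 mm, x = -55 to 160, y = -50 to 50 mm) and an aluminium column 268 mm high with a white face that has a mark every 50 g to 1 kg, 3.3 mm apart. Origin: on the bench straight under the hook's seat; x from hook to column, z up. Column's face at x = 105 mm, hook's carriage out to x = 83 mm.
- weigh_hook: The scale's hook, a 6 mm steel bar from the column towards -x that dips to a seat and turns up at a free tip. Origin: top of the bar at the middle of the seat, 200 mm over the bench when empty; axes as the scale's. Seat level from x = -7 to 7 mm; tip at x = -20 mm, its top 12 mm above the seat; arm behind (x = 24 to 83 mm) 9 mm above it.
- hook_spring (a point): Same point as the origin of weigh_hook. The hook slides straight down on a spring, 10 mm for each 150 g hung on it (0.147 N per mm), from zero when empty. Lightly damped: a load let go suddenly overshoots by more than half and bounces for two or three seconds. The travel ends at 70 mm.
- drag_pointer: Black drag pointer on the column's face beside the carriage. The carriage's index pushes it down; it stays at the lowest place it was pushed to. Origin level with weigh_hook's origin while the index touches it; by as much as weigh_hook's origin is higher, it reads too much (10 mm = 150 g). At the start it touches the index at zero.
- tray: Square shallow tray of bare steel, 130 x 130 mm, walls 16 mm high and 3 mm thick, inner floor 3 mm over the bench; fixed. Origin: centre of its underside.
- tip_cleaner: bystander: soldering-tip cleaner, a black cup 63 mm across and 44 mm high with brass wool; origin under its centre
- heat_sink: bystander: finned aluminium heat sink, 40 x 40 x 23 mm; origin under its centre
- vial_a: bystander: small glass vial with a screw cap, 21 mm across, 42 mm high; origin under its centre
- vial_b: bystander: small glass vial with a screw cap, 21 mm across, 42 mm high; origin under its centre
- kapton_roll: bystander: roll of tape lying flat, 54 mm across, 12 mm high; origin under its centre
- flush_cutters: bystander: flush cutters lying flat, 126 x 48 x 12 mm; origin under the centre
- pcb_module: bystander: populated circuit board, 46 x 64 x 15 mm; origin under its centre
- paste_tube: bystander: tub of solder paste, 47 mm across, 39 mm high; origin under its centre

How it is judged:
By the outcome, as a careful person would: the job done as asked, in the order asked, and still so for the second after the job is handed in, with the robot touching nothing.
It also fails if it takes over 67 s, if anything falls off the work surface, if the arm or the gripper's body presses on something with over 40 N, if the wrist force passes 120 N, or if a joint passes its speed limit or range.

## Working session

There is one attempt and no reset: what is moved stays moved. The work goes in short steps, Python scripts to look and compute and a tool call to move; the robot and the scene stay as the last step left them, time stands still between calls to the robot, and variables do not carry over. Pictures are saved under pics/ and viewed, on a budget of 10 in all, crops included, one or two more only if the job needs it, and the job is handed in when it is done.

Besides the shell and the picture viewer there is one more tool, called after ">>>" in YAML: its name, and indented under it one key for each argument. jog_arm: Moves the arm, as the interface text tells. Its arguments: {"type":"object","properties":{"commands":{"type":"array"}},"required":["commands"]}

```bash
mkdir -p pics
python3 - <<'E'
from workcell import r, imaging, job
import cv2,json,numpy as np
for n in ("side","top"):
    cv2.imwrite(f"pics/{n}0.png",imaging.capture(n)[:,:,::-1])
    i=imaging.camera_info(n); print(n,{k:(np.round(v,4).tolist() if not isinstance(v,str) else v) for k,v in i.items()})
s=r.sense(); print({k:np.round(v,4).tolist() for k,v in s.items()})
E
```

```text
side {'vertical_fov': 52.1036, 'cx': 327.7191, 'cy': 238.2691, 'extrinsics': [[-0.9259, 0.3776, -0.0114, 0.4785], [-0.1705, -0.3908, 0.9046, -0.0507], [0.3371, 0.8395, 0.4262, -1.3326], [0.0, 0.0, 0.0, 1.0]]}
top {'vertical_fov': 54.2244, 'cx': 319.4003, 'cy': 237.3096, 'extrinsics': [[-0.0227, -0.9997, 0.0112, -0.0681], [0.9973, -0.0218, 0.0699, -0.5156], [-0.0696, 0.0128, 0.9975, -1.3075], [0.0, 0.0, 0.0, 1.0]]}
{'time': 0.1, 'q': [1.0917, 0.3811, 1.2982, 0.0, 1.4636, -0.2153], 'qvel': [-0.0001, -0.0021, -0.0026, -0.0009, -0.0001, -0.0009], 'effort': [0.0035, -43.8651, -22.4912, 0.0715, 0.0342, -0.0001], 'ee_pos': [0.1433, 0.5308, 0.2382], 'eef_rot': [2.9046, 1.5695, -2.0716], 'ft_force': [1.0191, -0.5669, 0.2103], 'wrist_torque': [0.0019, -0.0372, -0.0368], 'grip_width': 1.0042}
```

View pics/side0.png

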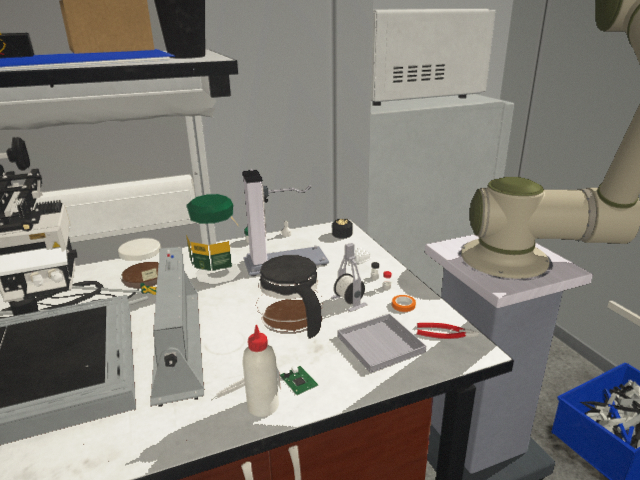

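View pics/top0.png

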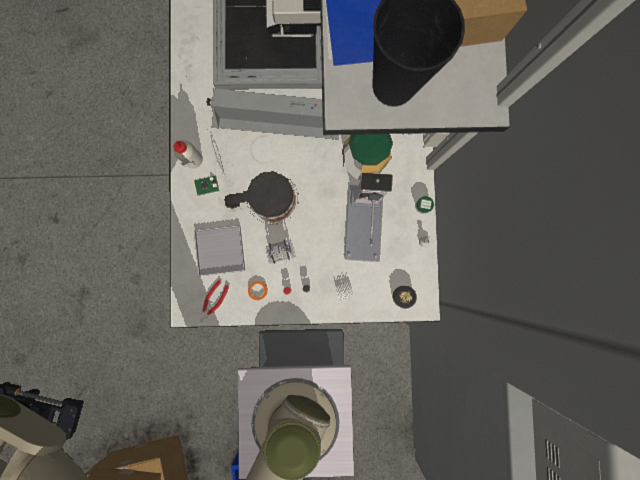

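The side view shows the reel at about (350,285), the scale column at (255,220), the hook at (290,190) and the tray at (382,342). In the top view they are at about (279,245), (375,185), (372,225) and (219,246). Next I'll enlarge both.

Run:
```python
import cv2,numpy as np
t=cv2.imread("pics/top0.png"); s=cv2.imread("pics/side0.png")
def crop(im,x,y,w,h,k):
    return cv2.resize(im[y:y+h,x:x+w],None,fx=k,fy=k,interpolation=cv2.INTER_CUBIC)
a=crop(t,190,165,200,120,4); cv2.imwrite("pics/tc.png",a)      # 800x480
b=np.hstack([crop(s,230,160,100,120,4),crop(s,325,230,100,120,4)]); cv2.imwrite("pics/sc.png",b)
```

```text
(no output)
```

View pics/tc.png

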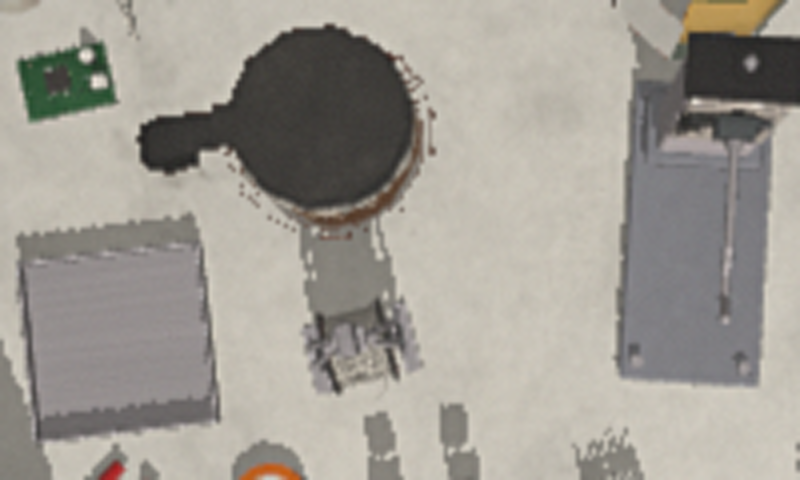

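View pics/sc.png

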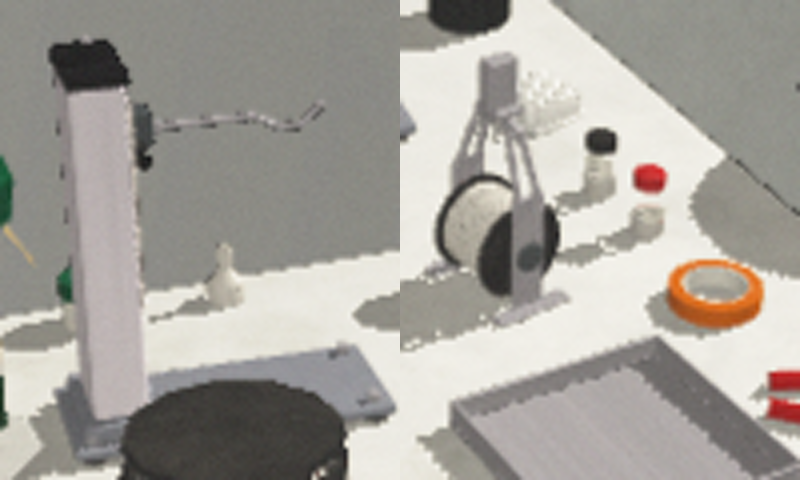

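The crops show these points, in crop pixels:
- **Top:** reel spool centre about (359,347), plate near corners (618,376) and (757,385), hook tip (725,320), tray corners (20,262), (195,243), (218,420) and (38,438).
- **Side:** lug centre (498,86), hook seat about (285,125), tip (322,104), plate corners (395,407) and (345,345).

I'll fit the poses from these.

```bash
cat > h.py <<'E'
import numpy as np
from scipy.optimize import least_squares
from workcell import r, imaging, job
I={n:imaging.camera_info(n) for n in("side","top")}
def proj(n,P):
    i=I[n];E=np.array(i["extrinsics"]);p=E[:3,:3]@P+E[:3,3]
    f=240/np.tan(np.radians(i["vertical_fov"])/2)
    return np.array([i["cx"]+f*p[0]/-p[2], i["cy"]-f*p[1]/-p[2]])
def W(q,l):
    c,s=np.cos(q[2]),np.sin(q[2]);l=np.array(l)/1000
    return np.array([q[0]+c*l[0]-s*l[1],q[1]+s*l[0]+c*l[1],l[2]])
def fit(obs,q0):
    f=lambda q:np.concatenate([proj(n,W(q,l))-np.array(p) for n,l,p in obs])
    o=least_squares(f,q0,loss="soft_l1"); print(np.round(o.x[:2],4),"yaw",round(np.degrees(o.x[2]),1)); print(np.round(f(o.x).reshape(-1,2),1).tolist()); return o.x
t=lambda x,y:(190+(x-1.5)/4,165+(y-1.5)/4)
s1=lambda x,y:(230+(x-1.5)/4,160+(y-1.5)/4)
s2=lambda x,y:(325+(x-401.5)/4,230+(y-1.5)/4)
E
python3 - <<'E'
from h import *
sc=[("top",(-55,50,12),t(618,376)),("top",(-55,-50,12),t(757,385)),("top",(-20,0,211),t(725,320)),("top",(80,0,209),t(733,142)),
("side",(-55,50,12),s1(395,410)),("side",(-55,-50,12),s1(358,345)),("side",(-21,0,210),s1(322,104)),("side",(0,0,198),s1(287,127)),("side",(24,0,208),s1(245,119))]
print("scale");fit(sc,[.55,-.2,0])
re=[("top",(0,-22,34.5),t(390,339)),("top",(0,22,34.5),t(329,354)),("side",(0,0,134),s2(498,86)),("side",(0,0,148),s2(498,58)),
("side",(25,38,0),s2(497,325)),("side",(-25,38,0),s2(570,295))]
print("reel");fit(re,[.45,.05,.2])
tr=[("top",(65,65,16),t(20,262)),("top",(65,-65,16),t(195,243)),("top",(-65,-65,16),t(218,420)),("top",(-65,65,16),t(38,438)),
("side",(65,-65,16),s2(450,405)),("side",(-65,-65,16),s2(657,340))]
# side corners: identified by left=+x
print("tray");fit(tr,[.45,.2,.1])
E
```

```text
scale
[ 0.5039 -0.2018] yaw -5.6
[[-0.6, -0.6], [-0.2, -0.2], [-0.6, -1.6], [0.1, 2.1], [0.3, -1.2], [-0.6, -0.7], [-0.7, -0.5], [0.2, -0.9], [1.3, -1.6]]
reel
[0.4772 0.0325] yaw 11.1
[[0.2, -0.1], [-0.1, -0.5], [-0.0, -2.3], [0.0, -0.9], [0.6, 0.4], [0.0, 1.0]]
tray
[0.4853 0.2059] yaw 6.0
[[-1.6, -0.3], [0.4, -1.3], [-0.0, 0.1], [-1.1, 1.4], [-0.3, -1.1], [0.1, -2.1]]
```

```bash
cat >> h.py <<'E'
from scipy.spatial.transform import Rotation as Ro
def go(x,y,z,yaw,show=True):
    """jog shift (mm) and turn (deg) from the measured pose to TCP x,y,z pointing down, jaws along the y axis of a frame at yaw (deg)"""
    s=r.sense();R0=Ro.from_euler("xyz",s["eef_rot"]);best=None
    for k in(1,-1):
        a=np.radians(yaw);jz=k*np.array([-np.sin(a),np.cos(a),0]);tx=np.array([0,0,-1.])
        R1=Ro.from_matrix(np.c_[tx,np.cross(jz,tx),jz]);v=(R0.inv()*R1).as_rotvec(degrees=True)
        if best is None or np.linalg.norm(v)<np.linalg.norm(best):best=v
    d=R0.inv().apply(np.array([x,y,z])-s["ee_pos"])*1000
    print("shift",np.round(d,1),"turn",np.round(best,1),"axes(rows=tool x,y,z in world)",np.round(R0.as_matrix().T,3).tolist())
    print("t",round(s["time"],2),"pos",np.round(s["ee_pos"],4),"F",np.round(s["ft_force"],2),"q",np.round(s["q"],2),"w",round(s["grip_width"],3))
E
python3 - <<'E'
from h import *
go(.4772,.0325,.24,11.1); go(.4772,.0325,.122,11.1)
# pot lid: triangulate top-centre
o=least_squares(lambda P:np.r_[proj("top",P)-np.array(t(322,118)),proj("side",P)-np.array([288,266])],[.6,.07,.1]);print("pot",o.x,o.cost)
E
```

```text
shift [  -1.4 -452.3 -394. ] turn [-26.2  -0.1  -0. ] axes(rows=tool x,y,z in world) [[-0.001, -0.001, -1.0], [-0.965, 0.261, 0.0], [0.261, 0.965, -0.001]]
t 0.1 pos [0.1433 0.5308 0.2382] F [ 1.02 -0.57  0.21] q [ 1.09  0.38  1.3   0.    1.46 -0.22] w 1.004
shift [ 116.6 -452.3 -393.8] turn [-26.2  -0.1  -0. ] axes(rows=tool x,y,z in world) [[-0.001, -0.001, -1.0], [-0.965, 0.261, 0.0], [0.261, 0.965, -0.001]]
t 0.1 pos [0.1433 0.5308 0.2382] F [ 1.02 -0.57  0.21] q [ 1.09  0.38  1.3   0.    1.46 -0.22] w 1.004
pot [0.623132   0.04709107 0.1294968 ] 0.2747881851433949
```

>>> jog_arm:
  commands:
    - [-5,-20,-17,-1,0,0,1]
    - [-5,-45,-39,-3,0,0,1]
    - [-5,-75,-65,-5,0,0,1]
    - [-5,-106,-92,-7,0,0,1]
    - [-5,-137,-119,-9,0,0,1]
    - [-5,-168,-146,-11,0,0,1]
    - [-5,-199,-173,-13,0,0,1]
    - [-5,-230,-200,-15,0,0,1]
    - [-5,-261,-227,-17,0,0,1]
    - [-5,-292,-254,-19,0,0,1]
    - [-5,-323,-281,-21,0,0,1]
    - [-5,-354,-308,-23,0,0,1]

```text
time: 1.1
ee_pos: [0.4054, 0.1393, 0.2437]
eef_rot: [0.853, 1.571, 2.563]
ft_force: [1.4, 1.1, 0.6]
grip_width: 1.001
```

```bash
python3 -c "
from h import *
go(.4772,.0325,.20,11.1)"
```

```text
shift [  43.7  -56.3 -115.8] turn [-3.1  0.  -0. ] axes(rows=tool x,y,z in world) [[-0.0, 0.0, -1.0], [-0.99, -0.139, 0.0], [-0.139, 0.99, 0.0]]
t 1.1 pos [0.4054 0.1393 0.2437] F [1.42 1.08 0.56] q [ 0.05  0.16  1.6   0.    1.38 -1.66] w 1.001
```

>>> jog_arm:
  commands:
    - [0,-12,-25,-1,0,0,1]
    - [0,-26,-53,-2,0,0,1]
    - [0,-39,-80,-3,0,0,1]
    - [5,-49,-101,-3,0,0,1]
    - [10,-55,-113,-3,0,0,1]
    - [14,-56,-116,-3,0,0,1]
    - [14,-56,-116,-3,0,0,1]

```text
time: 1.68
ee_pos: [0.4757, 0.0341, 0.2285]
eef_rot: [1.147, 1.568, 2.907]
ft_force: [0.1, 0.4, -0.6]
grip_width: 0.998
```

Run:
```python
from h import *
import cv2
go(.4772,.0325,.122,11.1)
s=imaging.capture("side");u=imaging.capture("top")
k=lambda im,x,y,w,h,f:cv2.resize(im[y:y+h,x:x+w,::-1],None,fx=f,fy=f,interpolation=cv2.INTER_CUBIC)
cv2.imwrite("pics/c1.png",np.hstack([k(s,300,190,100,140,4),k(u,230,190,100,140,4)]))
```

```text
shift [106.5  -1.4  -2. ] turn [-0.3  0.1 -0.1] axes(rows=tool x,y,z in world) [[-0.003, 0.001, -1.0], [-0.982, -0.188, 0.002], [-0.188, 0.982, 0.001]]
t 1.68 pos [0.4757 0.0341 0.2285] F [ 0.14  0.35 -0.65] q [-0.18  0.26  1.51  0.    1.37 -1.94] w 0.998
```

View pics/c1.png

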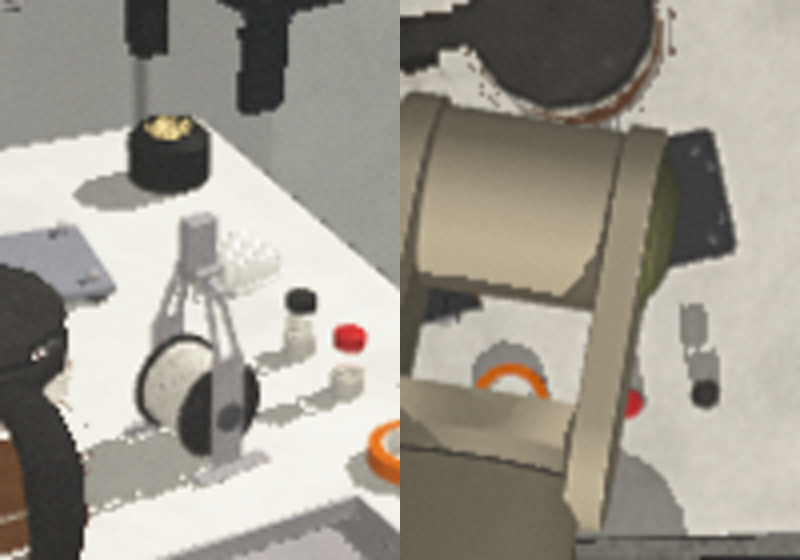

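The side crop shows the open fingers straddling straight above the lug: tips at crop (147,50) and (262,108), lug top at (198,215). I'll go down now.

>>> jog_arm:
  commands:
    - [12,0,0,0,0,0,1]
    - [28,-1,-1,0,0,0,1]
    - [46,-1,-2,0,0,0,1]
    - [64,-1,-2,0,0,0,1]
    - [80,-1,-2,0,0,0,1]
    - [92,-1,-2,0,0,0,1]
    - [100,-1,-2,0,0,0,1]
    - [104,-1,-2,0,0,0,1]
    - [105,-1,-2,0,0,0,1]
    - [105,-1,-2,0,0,0,1]

```text
time: 2.62
ee_pos: [0.4777, 0.0326, 0.1252]
eef_rot: [-1.923, 1.57, -0.162]
ft_force: [0.1, 0.9, 0.3]
grip_width: 1.004
```

Run:
```python
from h import *
import cv2
go(.4772,.0325,.122,11.1)
p=np.array(r.sense()["ee_pos"])
print("tcp px",proj("side",p),"lug top px",proj("side",W([.4772,.0325,.194],(0,0,148))))
s=imaging.capture("side")
cv2.imwrite("pics/c2.png",cv2.resize(s[220:300,310:400,::-1],None,fx=7,fy=7,interpolation=cv2.INTER_CUBIC))
```

```text
shift [ 3.2  0.5 -0. ] turn [-0.2 -0.   0. ] axes(rows=tool x,y,z in world) [[0.001, -0.0, -1.0], [-0.982, -0.189, -0.001], [-0.189, 0.982, -0.0]]
t 2.62 pos [0.4777 0.0326 0.1252] F [0.09 0.88 0.3 ] q [-0.18  0.38  1.67  0.    1.09 -1.94] w 1.004
tcp px [348.90874653 252.49647304] lug top px [349.15287094 243.18428754]
```

View pics/c2.png

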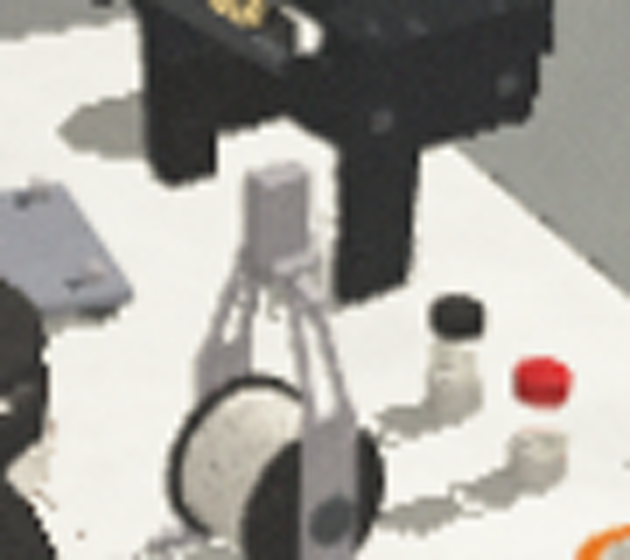

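The lug (top centre (277,170)) sits midway between the finger tips (180,183) and (375,298). I'll close.

>>> jog_arm:
  commands:
    - [0,0,0,0,0,0,0]
    - [0,0,0,0,0,0,0]
    - [0,0,0,0,0,0,0]
    - [0,0,0,0,0,0,0]
    - [0,0,0,0,0,0,0]
    - [0,0,0,0,0,0,0]
    - [0,0,0,0,0,0,0]
    - [0,0,0,0,0,0,0]
    - [0,0,0,0,0,0,0]
    - [0,0,0,0,0,0,0]
    - [0,0,0,0,0,0,0]
    - [0,0,0,0,0,0,0]

```text
time: 3.67
ee_pos: [0.4776, 0.0325, 0.1247]
eef_rot: [-0.114, 1.57, 1.646]
ft_force: [1.8, 0.3, -8.3]
grip_width: 0.132
```

>>> jog_arm:
  commands:
    - [-2,0,0,0,0,0,0]
    - [-5,0,0,0,0,0,0]
    - [-12,0,0,0,0,0,0]
    - [-24,0,0,0,0,0,0]
    - [-40,0,0,0,0,0,0]
    - [-58,0,0,0,0,0,0]
    - [-76,0,0,0,0,0,0]
    - [-92,0,0,0,0,0,0]
    - [-105,0,0,0,0,0,0]
    - [-112,0,0,0,0,0,0]
    - [-115,0,0,0,0,0,0]
    - [-115,0,0,0,0,0,0]

```text
time: 4.67
ee_pos: [0.4775, 0.0323, 0.2399]
eef_rot: [-2.414, 1.571, -0.654]
ft_force: [-0.1, -0.2, -7.4]
grip_width: 0.133
```

Run:
```python
from h import *
for i in range(8):
    s=r.sense();print(round(s["time"],2),np.round(s["ft_force"],2),np.round(s["effort"][:3],2),np.round(s["grip_width"],3)); imaging.capture("side")
q=[.5039,-.2018,np.radians(-5.6)]
p=W(q,(-75,0,0)); go(p[0],p[1],.240,-5.6)
p=W(q,(-50,0,0)); go(p[0],p[1],.240,-5.6)
```

```text
4.67 [-0.1  -0.15 -7.39] [  0.06 -40.63 -24.66] 0.133
4.72 [-0.18  0.03 -8.85] [ 4.000e-02 -4.081e+01 -2.503e+01] 0.133
4.77 [-0.22 -0.07 -7.92] [ 3.000e-02 -4.058e+01 -2.475e+01] 0.134
4.82 [-0.48  0.28 -8.46] [ 2.000e-02 -4.035e+01 -2.456e+01] 0.135
4.87 [ 0.37 -0.15 -7.39] [ 2.000e-02 -4.016e+01 -2.446e+01] 0.131
4.92 [-0.47  0.43 -8.15] [ 1.000e-02 -4.003e+01 -2.436e+01] 0.133
4.97 [ 0.26  0.04 -7.75] [ 1.000e-02 -3.995e+01 -2.435e+01] 0.134
5.02 [ 0.27  0.19 -8.92] [  0.   -39.9  -24.33] 0.135
shift [  -0.6   90.2 -213.6] turn [16.5  0.  -0. ] axes(rows=tool x,y,z in world) [[-0.001, 0.0, -1.0], [-0.982, -0.189, 0.001], [-0.189, 0.982, 0.0]]
t 5.07 pos [0.4775 0.0323 0.2394] F [ 0.39 -0.66 -8.05] q [-0.18  0.26  1.48  0.    1.4  -1.94] w 0.129
shift [  -0.6   66.2 -220.7] turn [16.5  0.  -0. ] axes(rows=tool x,y,z in world) [[-0.001, 0.0, -1.0], [-0.982, -0.189, 0.001], [-0.189, 0.982, 0.0]]
t 5.07 pos [0.4775 0.0323 0.2394] F [ 0.39 -0.66 -8.05] q [-0.18  0.26  1.48  0.    1.4  -1.94] w 0.129
```

>>> jog_arm:
  commands:
    - [0,3,-6,0,0,0,0]
    - [0,9,-20,1,0,0,0]
    - [0,18,-42,3,0,0,0]
    - [0,29,-68,5,0,0,0]
    - [0,40,-95,7,0,0,0]
    - [0,51,-122,9,0,0,0]
    - [0,62,-149,11,0,0,0]
    - [0,73,-174,13,0,0,0]
    - [0,82,-195,15,0,0,0]
    - [0,88,-208,16,0,0,0]
    - [0,90,-213,16.5,0,0,0]
    - [0,90,-213,16.5,0,0,0]

```text
time: 6.07
ee_pos: [0.4291, -0.1949, 0.2396]
eef_rot: [1.765, 1.571, -3.047]
ft_force: [0.4, 1.4, -7.8]
grip_width: 0.133
```

>>> jog_arm:
  commands:
    - [0,0,0,0,0,0,0]
    - [0,0,0,0,0,0,0]
    - [0,0,0,0,0,0,0]
    - [0,0,0,0,0,0,0]

```text
time: 6.4
ee_pos: [0.4296, -0.1931, 0.2398]
eef_rot: [-1.187, 1.571, 0.287]
ft_force: [-0.2, 0.5, -7.7]
grip_width: 0.128
```

Run:
```python
from h import *
import cv2
q=[.5039,-.2018,np.radians(-5.6)]
p=W(q,(0,0,0)); go(p[0],p[1],.240,-5.6)
s=imaging.capture("side");u=imaging.capture("top")
k=lambda im,x,y,w,h,f:cv2.resize(im[y:y+h,x:x+w,::-1],None,fx=f,fy=f,interpolation=cv2.INTER_CUBIC)
cv2.imwrite("pics/c3.png",np.hstack([k(s,240,150,110,120,5),k(u,350,170,50,120,5)]))
```

```text
shift [ -0.2 -74.8  -1.5] turn [0.1 0.  0. ] axes(rows=tool x,y,z in world) [[0.0, 0.0, -1.0], [-0.995, 0.096, -0.0], [0.096, 0.995, 0.0]]
t 6.4 pos [ 0.4296 -0.1931  0.2398] F [-0.22  0.55 -7.68] q [-0.67  0.24  1.5   0.    1.4  -2.15] w 0.128
```

View pics/c3.png

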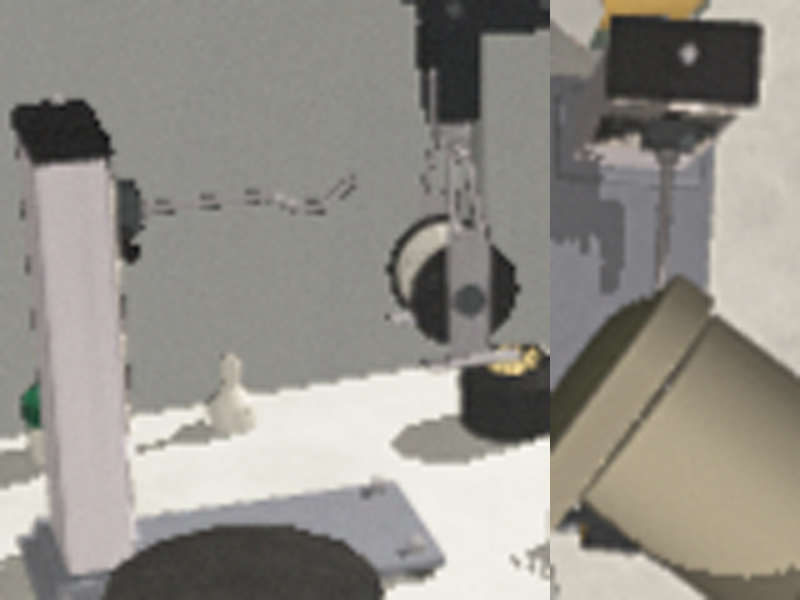

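The reel hangs straight in the jaws ahead of the hook tip (350,180), and the opening (bar about (462,125) down to spool top (450,220)) covers the hook's height. I'll advance over the seat.

>>> jog_arm:
  commands:
    - [0,-2,0,0,0,0,0]
    - [0,-6,0,0,0,0,0]
    - [0,-13,0,0,0,0,0]
    - [0,-21,-0.5,0,0,0,0]
    - [0,-30,-0.5,0,0,0,0]
    - [0,-39,-1,0,0,0,0]
    - [0,-48,-1,0,0,0,0]
    - [0,-57,-1.5,0,0,0,0]
    - [0,-65,-1.5,0,0,0,0]
    - [0,-71,-1.5,0,0,0,0]
    - [0,-74,-1.5,0,0,0,0]
    - [0,-75,-1.5,0,0,0,0]

```text
time: 7.5
ee_pos: [0.5044, -0.2027, 0.2396]
eef_rot: [1.099, 1.57, 2.572]
ft_force: [-0.8, -0.2, -7.9]
grip_width: 0.133
```

```bash
cat >> h.py <<'E'
def meanF(n):
    a=[];
    for i in range(n): imaging.capture("side");s=r.sense();a.append(np.r_[s["ft_force"],s["ee_pos"]])
    a=np.array(a);print("t",round(s["time"],2),"F",np.round(a[:,:3].mean(0),2),"+-",round(a[:,2].std()/n**.5,2),"z",np.round(a[:,3:].mean(0),4));return a
E
python3 - <<'E'
from h import *
import cv2
q=[.5039,-.2018,np.radians(-5.6)]
p=W(q,(0,0,0)); go(p[0],p[1],.217,-5.6)
meanF(14)
s=imaging.capture("side")
k=lambda im,x,y,w,h,f:cv2.resize(im[y:y+h,x:x+w,::-1],None,fx=f,fy=f,interpolation=cv2.INTER_CUBIC)
cv2.imwrite("pics/c4.png",k(s,240,150,90,85,7))
T=W(q,(0,0,0));
for n,z in(("bar",.225),("spooltop",.179),("seat",.2)): print(n,(proj("side",np.array([T[0],T[1],z]))-[240,150])*7)
E
```

```text
shift [22.6  0.5  0.8] turn [ 0.  0. -0.] axes(rows=tool x,y,z in world) [[-0.0, 0.0, -1.0], [-0.995, 0.098, 0.0], [0.098, 0.995, 0.0]]
t 7.5 pos [ 0.5044 -0.2027  0.2396] F [-0.76 -0.23 -7.93] q [-0.6   0.37  1.31 -0.    1.46 -2.07] w 0.133
t 8.2 F [-0.11  0.   -7.81] +- 0.1 z [ 0.5038 -0.2027  0.2398]
bar [428.18543423 212.50726487]
spooltop [432.5195042  332.69936375]
seat [430.55781301 278.29789281]
```

View pics/c4.png

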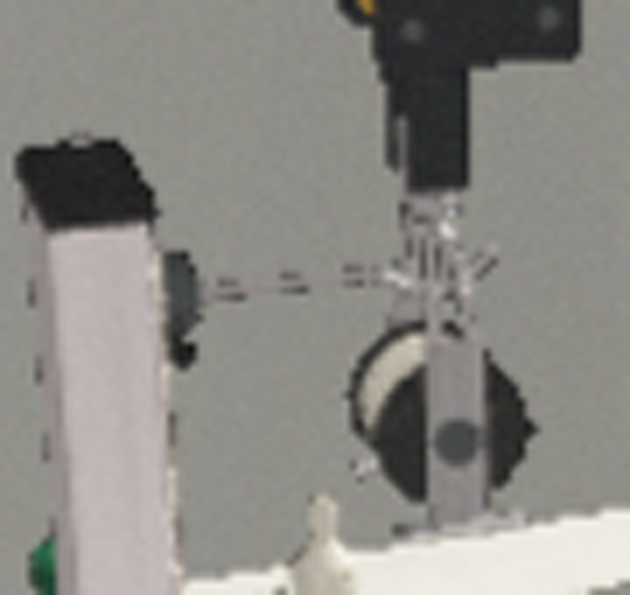

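The hook is threaded through the opening: tip at (492,250) on the near side, arm at (290,283) behind. I'll back off 2 mm to centre the bar and lower part way.

>>> jog_arm:
  commands:
    - [1,1,0,0,0,0,0]
    - [4,2,0,0,0,0,0]
    - [8,2,0,0,0,0,0]
    - [12,2,0,0,0,0,0]
    - [16,2,0,0,0,0,0]
    - [20,2,0,0,0,0,0]
    - [23,2,0,0,0,0,0]
    - [26,2,0,0,0,0,0]
    - [29,2,0,0,0,0,0]
    - [32,2,0,0,0,0,0]
    - [34,2,0,0,0,0,0]
    - [35,2,0,0,0,0,0]

```text
time: 9.25
ee_pos: [0.5019, -0.2025, 0.2046]
eef_rot: [0.404, 1.571, 1.877]
ft_force: [-0.8, 0.3, -6.4]
grip_width: 0.134
```

```bash
python3 -c "
from h import *
meanF(12)"
```

```text
t 9.85 F [-0.17  0.09 -6.72] +- 0.05 z [ 0.502  -0.2025  0.2048]
```

>>> jog_arm:
  commands:
    - [1,0,0,0,0,0,0]
    - [3,0,0,0,0,0,0]
    - [5,0,0,0,0,0,0]
    - [8,0,0,0,0,0,0]
    - [11,0,0,0,0,0,0]
    - [14,0,0,0,0,0,0]
    - [17,0,0,0,0,0,0]
    - [19,0,0,0,0,0,0]
    - [21,0,0,0,0,0,0]
    - [23,0,0,0,0,0,0]
    - [24,0,0,0,0,0,0]
    - [25,0,0,0,0,0,0]

```text
time: 10.85
ee_pos: [0.502, -0.2025, 0.1798]
eef_rot: [-2.172, 1.571, -0.699]
ft_force: [-0.6, 0.8, -2.3]
grip_width: 0.13
```

```bash
python3 -c "
from h import *
meanF(16)"
```

```text
t 11.65 F [-0.4   0.37 -2.69] +- 0.14 z [ 0.502  -0.2025  0.1798]
```

>>> jog_arm:
  commands:
    - [1,0,0,0,0,0,0]
    - [2,0,0,0,0,0,0]
    - [4,0,0,0,0,0,0]
    - [6,0,0,0,0,0,0]
    - [8,0,0,0,0,0,0]
    - [10,0,0,0,0,0,0]
    - [11,0,0,0,0,0,0]
    - [12,0,0,0,0,0,0]
    - [13,0,0,0,0,0,0]
    - [14,0,0,0,0,0,0]
    - [14.5,0,0,0,0,0,0]
    - [15,0,0,0,0,0,0]

```text
time: 12.65
ee_pos: [0.502, -0.2025, 0.1648]
eef_rot: [-2.1, 1.571, -0.627]
ft_force: [-1.4, 1.0, -0.5]
grip_width: 0.133
```

```bash
python3 -c "
from h import *
meanF(25)"
```

```text
t 13.9 F [ 0.05  0.32 -0.41] +- 0.1 z [ 0.502  -0.2025  0.1648]
```

>>> jog_arm:
  commands:
    - [0.5,0,0,0,0,0,0]
    - [1,0,0,0,0,0,0]
    - [1.5,0,0,0,0,0,0]
    - [1.5,0,0,0,0,0,0]

```text
time: 14.23
ee_pos: [0.5019, -0.2025, 0.1632]
eef_rot: [0.369, 1.571, 1.841]
ft_force: [-0.7, -0.4, -0.4]
grip_width: 0.131
```

>>> jog_arm:
  commands:
    - [0,0,0,0,0,0,0.2]
    - [0,0,0,0,0,0,0.3]
    - [0,0,0,0,0,0,0.5]
    - [0,0,0,0,0,0,0.7]
    - [0,0,0,0,0,0,0.7]
    - [0,0,0,0,0,0,0.7]
    - [0,0,0,0,0,0,0.7]
    - [0,0,0,0,0,0,0.7]
    - [0,0,0,0,0,0,0.7]
    - [0,0,0,0,0,0,0.7]
    - [0,0,0,0,0,0,0.7]
    - [0,0,0,0,0,0,0.7]

```text
time: 15.23
ee_pos: [0.5019, -0.2025, 0.1633]
eef_rot: [0.135, 1.571, 1.608]
ft_force: [-0.2, -0.5, 0.4]
grip_width: 0.7
```

Run:
```python
from h import *
import cv2
A=imaging.capture("side").astype(int)
meanF(19)
B=imaging.capture("side").astype(int)
d=np.abs(B-A).max(2)[160:300,240:330];print("motion px>40:",(d>40).sum(),r.sense()["grip_width"])
cv2.imwrite("pics/c5.png",cv2.resize(B[155:240,240:330,::-1].astype(np.uint8),None,fx=7,fy=7,interpolation=cv2.INTER_CUBIC))
```

```text
t 16.23 F [-0.08  0.03  0.11] +- 0.08 z [ 0.5019 -0.2025  0.1633]
motion px>40: 5 0.6990497467282576
```

View pics/c5.png

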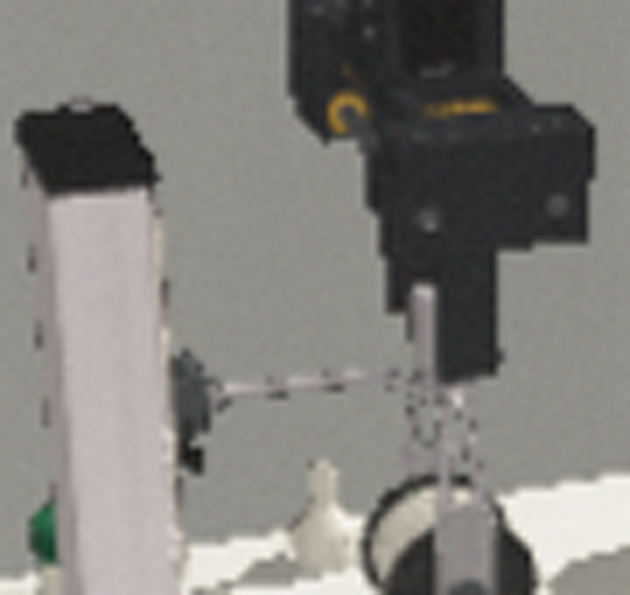

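The reel hangs free with its lug (425,300) between the open fingers, and the carriage has dropped from row 295 to about 395 (offset 5 px × 7). There's almost no motion. I'll let it settle longer, then check the motion and grip it again.

>>> jog_arm:
  commands:
    - [0,0,0,0,0,0,0.7]
    - [0,0,0,0,0,0,0.7]
    - [0,0,0,0,0,0,0.7]
    - [0,0,0,0,0,0,0.7]
    - [0,0,0,0,0,0,0.7]
    - [0,0,0,0,0,0,0.7]
    - [0,0,0,0,0,0,0.7]
    - [0,0,0,0,0,0,0.7]
    - [0,0,0,0,0,0,0.7]
    - [0,0,0,0,0,0,0.7]
    - [0,0,0,0,0,0,0.7]
    - [0,0,0,0,0,0,0.7]

```text
time: 17.28
ee_pos: [0.5019, -0.2025, 0.1633]
eef_rot: [-0.261, 1.571, 1.212]
ft_force: [-0.4, 0.3, -0.2]
grip_width: 0.699
```

>>> jog_arm:
  commands:
    - [0,0,0,0,0,0,0.7]
    - [0,0,0,0,0,0,0.7]
    - [0,0,0,0,0,0,0.7]
    - [0,0,0,0,0,0,0.7]
    - [0,0,0,0,0,0,0.7]
    - [0,0,0,0,0,0,0.7]
    - [0,0,0,0,0,0,0.7]
    - [0,0,0,0,0,0,0.7]
    - [0,0,0,0,0,0,0.7]
    - [0,0,0,0,0,0,0.7]
    - [0,0,0,0,0,0,0.7]
    - [0,0,0,0,0,0,0.7]

```text
time: 18.28
ee_pos: [0.5019, -0.2025, 0.1633]
eef_rot: [1.094, 1.571, 2.567]
ft_force: [0.1, 0.8, -0.4]
grip_width: 0.697
```

Run:
```python
from h import *
F=[imaging.capture("side").astype(int)[160:300,240:330] for i in range(20)]
for i in(5,10,15,19): d=np.abs(F[i]-F[0]).max(2);print((d>40).sum(),d.max())
```

```text
2 48
1 47
1 48
1 44
```

At rest. Grip and lift off.

>>> jog_arm:
  commands:
    - [0,0,0,0,0,0,0]
    - [0,0,0,0,0,0,0]
    - [0,0,0,0,0,0,0]
    - [0,0,0,0,0,0,0]
    - [0,0,0,0,0,0,0]
    - [0,0,0,0,0,0,0]
    - [0,0,0,0,0,0,0]
    - [0,0,0,0,0,0,0]
    - [-1,0,0,0,0,0,0]
    - [-2,0,0,0,0,0,0]
    - [-4,0,0,0,0,0,0]
    - [-6,0,0,0,0,0,0]

```text
time: 20.28
ee_pos: [0.5019, -0.2023, 0.1694]
eef_rot: [0.452, 1.57, 1.925]
ft_force: [0.6, 2.1, -0.7]
grip_width: 0.132
```

>>> jog_arm:
  commands:
    - [-2,0,0,0,0,0,0]
    - [-5,0,0,0,0,0,0]
    - [-11,0,0,0,0,0,0]
    - [-18,0,0,0,0,0,0]
    - [-26,0,0,0,0,0,0]
    - [-34,0,0,0,0,0,0]
    - [-42,0,0,0,0,0,0]
    - [-50,0,0,0,0,0,0]
    - [-58,0,0,0,0,0,0]
    - [-65,0,0,0,0,0,0]
    - [-69,0,0,0,0,0,0]
    - [-71,0,0,0,0,0,0]

```text
time: 21.28
ee_pos: [0.502, -0.2025, 0.2408]
eef_rot: [-2.246, 1.57, -0.773]
ft_force: [-0.2, 0.5, -8.4]
grip_width: 0.134
```

Run:
```python
from h import *
import cv2
go(.5019-.075*.9952,-.2025+.075*.0976,.240,-5.6)
s=imaging.capture("side")
cv2.imwrite("pics/c6.png",cv2.resize(s[150:235,240:330,::-1],None,fx=7,fy=7,interpolation=cv2.INTER_CUBIC))
```

```text
shift [ 0.8 75.1  0. ] turn [-0. -0.  0.] axes(rows=tool x,y,z in world) [[0.0, -0.0, -1.0], [-0.995, 0.098, -0.0], [0.098, 0.995, -0.0]]
t 21.28 pos [ 0.502  -0.2025  0.2408] F [-0.17  0.45 -8.44] q [-0.6   0.36  1.32 -0.    1.46 -2.08] w 0.134
```

View pics/c6.png

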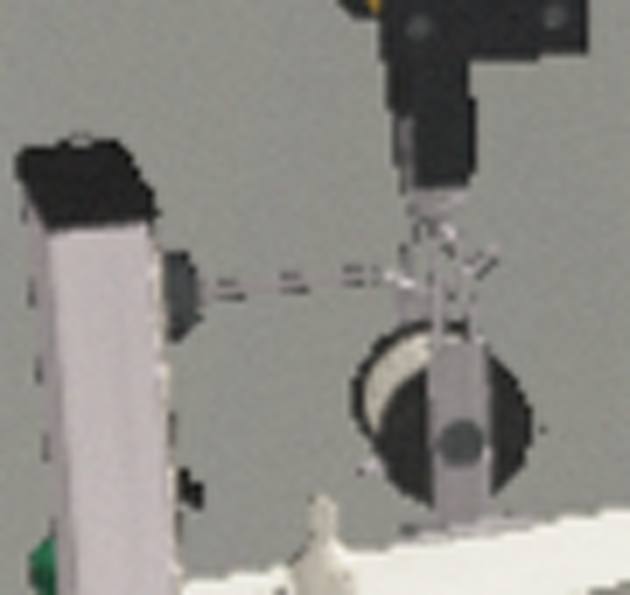

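The pointer is left at (190,487), 134 crop px below its start (about 52 mm, 780–800 g), and it agrees with the measured force. The hook is back at zero and the bar is clear of it. I'll withdraw.

>>> jog_arm:
  commands:
    - [0,2,0,0,0,0,0]
    - [0,6,0,0,0,0,0]
    - [0,13,0,0,0,0,0]
    - [0,21,0,0,0,0,0]
    - [0,30,0,0,0,0,0]
    - [0,40,0,0,0,0,0]
    - [0,50,0,0,0,0,0]
    - [0,60,0,0,0,0,0]
    - [0,69,0,0,0,0,0]
    - [0,75,0,0,0,0,0]
    - [0,77,0,0,0,0,0]
    - [0,77,0,0,0,0,0]

```text
time: 22.33
ee_pos: [0.425, -0.195, 0.2405]
eef_rot: [-2.052, 1.57, -0.579]
ft_force: [0.4, -1.4, -8.1]
grip_width: 0.13
```

```bash
python3 -c "
from h import *
go(.4853,.2059,.240,6)"
```

```text
shift [ 4.000e-01 -2.070e+01  4.049e+02] turn [-11.6  -0.    0. ] axes(rows=tool x,y,z in world) [[0.0, -0.0, -1.0], [-0.995, 0.098, -0.0], [0.098, 0.995, -0.0]]
t 22.33 pos [ 0.425  -0.195   0.2405] F [ 0.39 -1.45 -8.06] q [-0.68  0.23  1.51  0.    1.4  -2.16] w 0.13
```

>>> jog_arm:
  commands:
    - [0,0,4,0,0,0,0]
    - [0,0,13,0,0,0,0]
    - [0,-1,27,0,0,0,0]
    - [0,-1,45,-1,0,0,0]
    - [0,-2,65,-1.5,0,0,0]
    - [0,-3,86,-2,0,0,0]
    - [0,-4,108,-2.5,0,0,0]
    - [0,-5,130,-3,0,0,0]
    - [0,-6,152,-4,0,0,0]
    - [0,-8,174,-5,0,0,0]
    - [0,-10,196,-6,0,0,0]
    - [0,-11,218,-6.5,0,0,0]

```text
time: 23.33
ee_pos: [0.4578, 0.0229, 0.2402]
eef_rot: [-0.643, 1.57, 0.945]
ft_force: [0.3, -0.8, -7.2]
grip_width: 0.132
```

```bash
python3 -c "
from h import *
go(.4853,.2059,.240,6)"
```

```text
shift [  0.3 -30.6 182.5] turn [-5.  0.  0.] axes(rows=tool x,y,z in world) [[0.0, 0.0, -1.0], [-1.0, -0.017, -0.0], [-0.017, 1.0, 0.0]]
t 23.33 pos [0.4578 0.0229 0.2402] F [ 0.34 -0.85 -7.17] q [-0.21  0.22  1.53  0.    1.39 -1.8 ] w 0.132
```

>>> jog_arm:
  commands:
    - [0,-3,20,0,0,0,0]
    - [0,-7,42,-1,0,0,0]
    - [0,-11,64,-1.5,0,0,0]
    - [0,-14,86,-2,0,0,0]
    - [0,-18,107,-3,0,0,0]
    - [0,-21,127,-3.5,0,0,0]
    - [0,-24,145,-4,0,0,0]
    - [0,-27,160,-4.5,0,0,0]
    - [0,-29,171,-5,0,0,0]
    - [0,-30,178,-5,0,0,0]
    - [0,-31,182,-5,0,0,0]
    - [0,-31,182,-5,0,0,0]

```text
time: 24.33
ee_pos: [0.4857, 0.2039, 0.2401]
eef_rot: [1.639, 1.571, -2.97]
ft_force: [-0.4, -1.1, -6.6]
grip_width: 0.139
```

Run:
```python
from h import *
import cv2
go(.4853,.2059,.130,6)
s=imaging.capture("side");u=imaging.capture("top")
k=lambda im,x,y,w,h,f:cv2.resize(im[y:y+h,x:x+w,::-1],None,fx=f,fy=f,interpolation=cv2.INTER_CUBIC)
cv2.imwrite("pics/c7.png",np.hstack([k(s,325,220,110,160,3.6),k(u,170,190,110,160,3.6)]))
```

```text
shift [110.1   0.2   2.1] turn [-0.1 -0.  -0. ] axes(rows=tool x,y,z in world) [[-0.0, -0.0, -1.0], [-0.995, -0.103, 0.0], [-0.103, 0.995, -0.0]]
t 24.33 pos [0.4857 0.2039 0.2401] F [-0.41 -1.1  -6.56] q [ 0.17  0.34  1.36  0.    1.44 -1.5 ] w 0.139
```

View pics/c7.png

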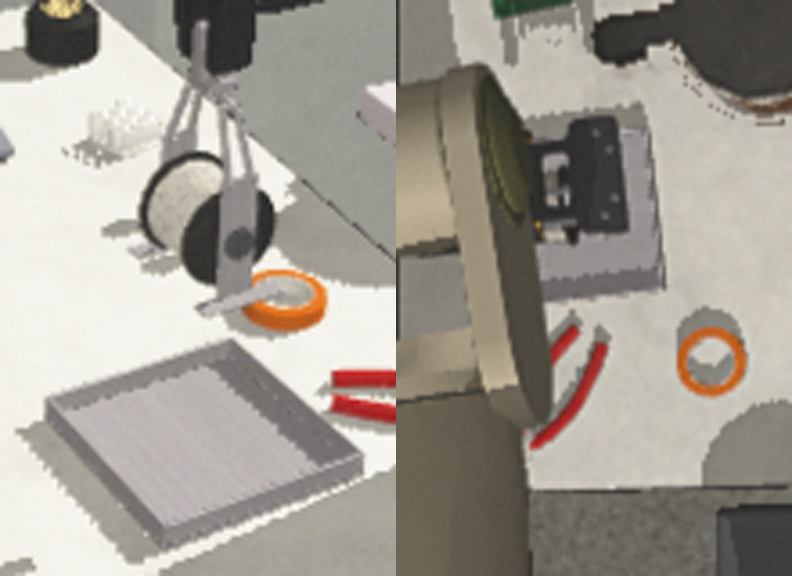

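The reel is upright above the tray: feet midpoint (195,275), tray centre (201,438). I'll lower it.

>>> jog_arm:
  commands:
    - [3,0,0,0,0,0,0]
    - [9,0,1,0,0,0,0]
    - [18,0,2,0,0,0,0]
    - [29,0,2,0,0,0,0]
    - [41,0,2,0,0,0,0]
    - [53,0,2,0,0,0,0]
    - [65,0,2,0,0,0,0]
    - [77,0,2,0,0,0,0]
    - [88,0,2,0,0,0,0]
    - [97,0,2,0,0,0,0]
    - [103,0,2,0,0,0,0]
    - [106,0,2,0,0,0,0]

```text
time: 25.43
ee_pos: [0.4852, 0.2052, 0.1332]
eef_rot: [1.641, 1.569, -2.969]
ft_force: [-0.4, -0.1, -8.5]
grip_width: 0.13
```

>>> jog_arm:
  commands:
    - [1,0,0,0,0,0,0]
    - [2,0,0,0,0,0,0]
    - [3,0,0,0,0,0,0]
    - [4,0,0,0,0,0,0]
    - [4.5,0,0,0,0,0,0]
    - [5,0,0,0,0,0,0]
    - [5,0,0,0,0,0,0]

```text
time: 26.02
ee_pos: [0.4858, 0.2053, 0.1297]
eef_rot: [-1.665, 1.57, 0.008]
ft_force: [-1.5, -0.6, -4.4]
grip_width: 0.134
```

```bash
python3 -c "
from h import *
meanF(6)"
```

```text
t 26.32 F [-0.13 -1.47 -2.66] +- 0.32 z [0.4858 0.2053 0.1297]
```

>>> jog_arm:
  commands:
    - [0.2,0,0,0,0,0,0]
    - [0.4,0,0,0,0,0,0]
    - [0.5,0,0,0,0,0,0]
    - [0.5,0,0,0,0,0,0]

```text
time: 26.65
ee_pos: [0.486, 0.2053, 0.1296]
eef_rot: [-1.735, 1.569, -0.062]
ft_force: [-1.5, -2.9, 5.7]
grip_width: 0.133
```

```bash
python3 -c "
from h import *
meanF(5)"
```

```text
t 26.9 F [-1.82 -3.16  5.88] +- 0.17 z [0.486  0.2053 0.1296]
```

Fully seated. I'll open slowly, then retreat straight up.

>>> jog_arm:
  commands:
    - [0,0,0,0,0,0,0.2]
    - [0,0,0,0,0,0,0.3]
    - [0,0,0,0,0,0,0.5]
    - [0,0,0,0,0,0,0.8]
    - [0,0,0,0,0,0,1]
    - [0,0,0,0,0,0,1]
    - [0,0,0,0,0,0,1]
    - [0,0,0,0,0,0,1]
    - [0,0,0,0,0,0,1]
    - [0,0,0,0,0,0,1]

```text
time: 27.73
ee_pos: [0.4856, 0.2054, 0.1287]
eef_rot: [0.185, 1.571, 1.858]
ft_force: [1.2, 0.3, -0.6]
grip_width: 0.857
```

>>> jog_arm:
  commands:
    - [-3,0,0,0,0,0,1]
    - [-10,0,0,0,0,0,1]
    - [-20,0,0,0,0,0,1]
    - [-32,0,0,0,0,0,1]
    - [-46,0,0,0,0,0,1]
    - [-60,0,0,0,0,0,1]
    - [-75,0,0,0,0,0,1]
    - [-90,0,0,0,0,0,1]
    - [-102,0,0,0,0,0,1]
    - [-112,0,0,0,0,0,1]
    - [-118,0,0,0,0,0,1]
    - [-120,0,0,0,0,0,1]

```text
time: 28.73
ee_pos: [0.4858, 0.2054, 0.2501]
eef_rot: [-1.489, 1.569, 0.185]
ft_force: [-0.0, 0.3, 0.1]
grip_width: 1.003
```

Run:
```python
from h import *
import cv2
meanF(4)
s=imaging.capture("side")
cv2.imwrite("pics/c8.png",cv2.resize(s[160:370,220:480,::-1],None,fx=2.8,fy=2.8,interpolation=cv2.INTER_CUBIC))
# pointer drop in side view, from its start row 150+353/7 to 150+487/7 at scale (95,y,z)
q=[.5039,-.2018,np.radians(-5.6)]
z=lambda row,y:least_squares(lambda z:proj("side",W(q,(95,y,z[0]*1000)))[1]-row,[.2]).x[0]
for y in(0,25):print("drop mm",1000*(z(150+353/7,y)-z(150+487/7,y)))
```

```text
t 28.93 F [ 0.14  0.11 -0.3 ] +- 0.4 z [0.4855 0.2054 0.2488]
drop mm 52.098317046266104
drop mm 51.01606650990734
```

View pics/c8.png

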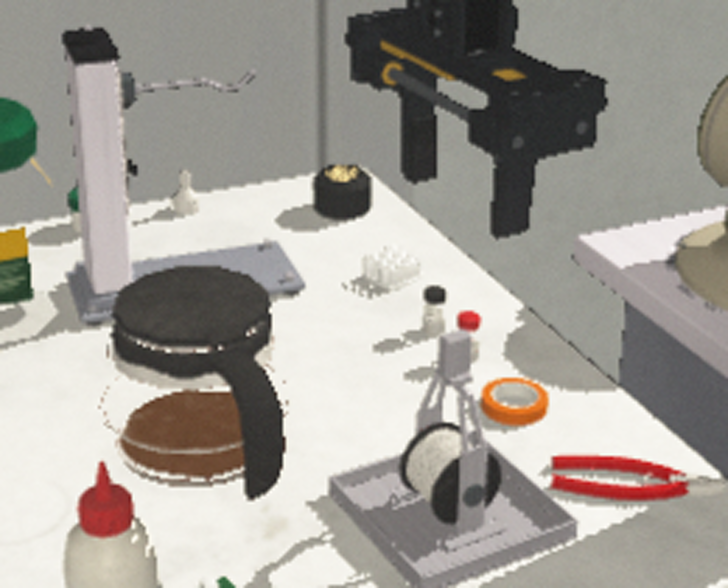

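The reel stands upright in the middle of the tray (about (455,480)). The fingers are clear, the hook is back at zero with the pointer left down the column (132,168), and the bystanders are in place.

```bash
python3 -c "
from workcell import job
print(job.sign_off())"
```

```text
the job is handed in; nothing more can be done
None
```

The reel has been weighed and now stands upright in the steel tray, and the job is handed in at about 29 s.

- **Weighing:** I lowered the reel onto the hook in stages, until the wrist carried only about 0.2 N by estimate. I then opened the fingers and left it hanging free for about 4 s before gripping it again. Pictures over the last second showed no movement.
- **Pointer check:** The drag pointer stayed about 52 mm down, which is about 780 g. The wrist force gave about 7.8 to 7.9 N, or about 800 g. The two agree within the 50 g mark, allowing for roughly 2 mm of camera error. The hook sank about 52 mm, well short of its 70 mm limit.
- **Last picture:** The reel is upright near the middle of the tray, with the gripper open and about 100 mm above it. The empty hook is back at zero. The bystanders in that picture are where they were; the circuit board was outside it, and the arm did not go near it.
- **One slip:** When I set the reel down, the last 0.5 mm pressed it onto the tray floor with about 6 N before I let go. The reel did not move or tip.

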